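Clamp the pressure vessel shut

ROBOT

A 7-joint arm with a two-finger parallel gripper is mounted at the origin on the work surface. World frame = base frame: x ahead of the robot, y to its left, z up, the work surface at z = 0. Lengths are in m, angles in degrees, forces in N, time in s.
With the tool pointing down it reaches from about 0.425 to 0.875 m from the base axis. Payload 4.7 kg.
Tool frame: the origin (TCP) lies between the finger pads; the fingertips stand env.finger_overhang ahead of it and the grasp point (between the pads) lies 5 mm behind it (env.finger_overhang is the distance from the TCP to the fingertips, in m); z points along the fingers, y is the line along which they close (so a half turn about z gives the same grasp; the last joint's range is limited). The gripper opens to 87 mm and grips with 3 to 60 N. Pads are 19 mm wide; open, the fingers measure 117 mm over their backs; the gripper's body (75 mm by 190 mm) begins 51 mm behind the grasp point.
Start: joints at [-67.89, 18.392, -4.016, 83.108, 1.295, 78.541, -3.26], TCP at [0.236, 0.606, 0.237] pointing down, gripper open.
Joint ranges: [-163.93, 163.93], [-17.29, 119.83], [-79.2, 71.16], [3.27, 140.29], [-89.18, 269.18], [5.43, 117.66], [-154.24, 154.24]. Speed limits (degrees/s): [147.25, 147.25, 180, 180, 180, 180, 180].

INTERFACE

Orientations are given as [roll, pitch, yaw] about the fixed x, y, z axes, in that order (R = Rz(yaw) Ry(pitch) Rx(roll)).
In Python, from cell import telemetry, eyes, env, models gives the robot as it stands. The module is installed in compiled form; this text tells all that it offers.
- The arm moves only by the tool drive_tool, never from a script. Its arguments are lists of equal length, an entry for each row: "angular": the turn, a rotation vector about the tool's x, y, z in rad, a list of three; "delta_pos": the shift along the tool's x, y, z in cm, a list of three; "gripper": the finger opening in cm, from 0 to 8.7. A call has 1 to 20 rows; each row shifts and turns the commanded pose from where the row before left it, along the tool's axes as they then stand; what a row does not reach is not made up. A row lasts 1/10 s, in which the tool goes at most 50 mm and 8.59 degrees, less where a joint would pass 70% of its speed; a pose out of reach is approached as far as the arm can. A call with a gripper value outside its range is refused whole. The fingers move at their own pace and stop on an object; "squeeze" is the grip in N (left out, the last holds). Time passes only in rows, so rows that do not move let the fingers close. It gives the time, the measured TCP pose, the force, the opening and the grip force at its end, in the units of the state.
- telemetry.get_obs(): the state, without advancing time (a new reading comes with each control period).
- eyes.read_camera(name): name is "side" or "top" or "wrist"; returns a dict with "pixels" (400x640x3 uint8, red, green, blue), "mtx" (3x3 intrinsics, pixels), "origin" and "orientation" of the camera in the world. Camera axes: x right, y down, z forward; pixel columns grow to the right and rows downward; lengths in m; the calibration is good to about 2 mm. The wrist camera is an equidistant fisheye: a pixel r from the principal point sees the ray r / f radians off the axis. A picture is of the moment at which its call begins. There is no depth.
- env.sign_off(): hands the job in; it is judged then, once.
Trained networks look in a picture, given as the dict that the camera call returned (one of the last four; its "shot" number tells which), for a name from the list of things; names that differ only in an ending like _2 or _b are one class to them, and where a whole thing is asked for, a point or a joint stands for the part that bears it (a point fixed in the world has none). Each returns a list of dicts, best first, with "p" (0 to 1); they miss things now and then, are a little off and sometimes report something else, mostly with a low value. They report only what shows in the picture. A call takes as long as a camera call. They do not tell look-alikes from the thing itself.
- models.search_frame(picture, target): "centre" ([column, row] in pixels, amid what is visible of it).
- models.cut_out(picture, target): "pixels" (400x640 bool, what is visible of it) and "centre" ([column, row] in pixels, amid what is visible of it).
The state is a dict: "time_s": time; "qpos": joint angles; "joint_velocities": joint speeds; "effort": joint torques, N m; "tool_pos": TCP position; "tool_rot": TCP orientation; "force": force on the tool from outside, world axes, zero at the start; "wrist_torque": the same for the moment, N m; "grip_width": finger opening in m; "grasp_force": force on a finger pad.
Only numpy, scipy, OpenCV 4.12 (cv2) and the standard library are available. Lean on these libraries where they do the work, as an engineer would, in place of code of your own. Each camera call takes 0.05 s, during which the arm holds its last target. There are 200 camera calls.

TASK

Lock the lid of the small steel pressure vessel: push the swung-out clamp strap round by its teal tab until it lies fully across the lid, against the stud, and only then push the red cam lever all the way down. Nothing needs to be picked up: do not lift, tip or shift the vessel, leave the jar, beaker, dish and orange where they are, and finish clear of everything.

Things in the scene. Friction and masses are not known exactly. Their poses are not given: they have to be found in the camera images.
- stand: Fixed blue base plate, 130 mm (x) by 210 mm (y) and 12 mm thick, that carries the clamp. Origin: centre of its underside, on the table. Its y axis runs from the lever's stud (75 mm to -y) to the strap's pivot post (75 mm to +y); its z is up. The vessel stands in a low ring (94 mm across, 12 mm high) at its middle. The whole stand may be turned up to about 0.4 rad either way.
- strap (a joint): Clamp strap: flat steel bar 26 mm wide, 10 mm thick, reaching 170 mm from a vertical pivot axis; underside 94 mm and top 104 mm above the table, 4 mm clear over the lid. Value in rad: 0 = fully across the lid, against its stop, with the side notch near its free end round the stud (it then points from the pivot to the stand's -y); grows to 1.7 as it swings out to the stand's -x side. It stays where it is left; friction about 0.12 N m.
- strap_pivot (a point): Point on the strap's vertical pivot axis, level with the strap's top face (104 mm above the table). The pivot cap, 22 mm across, stands 8 mm above the strap there.
- strap_tab (a point): Centre of the outer face of the teal push tab: upright plate 60 mm long (along the strap), 4 mm thick, 30 mm high above the strap's top (painted teal beside it), on the trailing edge, its face 15 mm from the strap's centre line. 80 mm along the strap from the pivot axis, 119 mm above the table. Turns with the strap: x is the way to push to close; y points along the strap to the pivot; z up.
- lever (a joint): Cam lever on the stud, turning about a level axis (the stand's x). Value in rad: 0 = fully raised, 0.873 (50 deg) above level; 0.873 = fully down, level, at its stop. The lever points away from the vessel, to the stand's -y. It stays where it is left; friction about 0.2 N m (about 4 N at its red pad).
- lever_hinge (a point): Point on the lever's hinge axis, middle of its width, 118 mm above the table. A steel cam hub 24 mm in diameter and 24 mm wide surrounds it.
- lever_pad (a point): Point on the upper face of the lever's red pad, 55 mm along the lever from the hinge axis (and 5 mm above the lever's mid-plane through that axis). The red pad is 24 mm wide, 10 mm thick and reaches from 26 to 80 mm from the hinge axis. It turns with the lever: -y points along the lever to its free end, z out of its upper face.
- vessel_lid (a point): Centre of the top of the loose pressure vessel, 90 mm above the table: steel pot 78 mm across with a black lid 82 mm across, 78 mm tall in all, standing upright on the stand's base plate. About 0.7 kg. z is the vessel's upright axis. To be left in place.
- jar_mid (a point): Bystander: centre, half-way up, of a loose amber jar with a white cap, 56 mm across, 95 mm tall. Leave alone.
- beaker_mid (a point): Bystander: centre, half-way up, of a loose glass beaker, 60 mm across, 80 mm tall. Leave alone.
- dish_mid (a point): Bystander: centre, half-way up, of a loose glass dish, 100 mm across, 28 mm high, holding the orange. Leave alone.
- orange_center (a point): Bystander: centre of a loose orange, 70 mm across, lying in the glass dish. Leave alone.
Mind the look-alikes: they are no part of the job. Leave any yellow look-alike of the part that bears vessel_lid alone.

How it is judged (in metres and radians):
On the way, in this order (a step that is already met when the one before it is completed fails the run):
1. the strap lies fully across the lid while the lever is still raised (value of joint strap below 0.06 rad and value of joint lever below 0.5 rad), for 0.2 s.
2. the lever is fully down with the strap across (value of joint strap below 0.06 rad and value of joint lever above 0.8 rad), for 0.2 s.
At the end, for the whole second after the job is handed in: The strap is within 0.06 rad of fully across, the lever within 0.073 rad of fully down (value above 0.80), both at rest; the vessel's lid is within 12 mm of where it was and upright within 0.1 rad; jar, beaker, dish and orange are within 30 mm of where they were (all of step 2 and velocity of joint each of lever, strap below 0.05 rad/s and distance of vessel_lid from where it was at the start of the episode below 0.012 m and angle between vessel_lid's own z axis and vertical below 0.1 rad and distance of each of jar_mid, beaker_mid, dish_mid, orange_center from where it was at the start of the episode below 0.03 m); the robot touches nothing.
It fails at once if the lever is pushed down before the strap lies across (value of joint lever above 0.55 rad and value of joint strap above 0.12 rad).
It fails at once if the vessel is lifted, tipped or shifted (distance of vessel_lid from where it was at the start of the episode above 0.015 m or angle between vessel_lid's own z axis and vertical above 0.15 rad).
It fails at once if a bystander is lifted or moved by more than 30 mm (distance of any of jar_mid, beaker_mid, dish_mid, orange_center from where it was at the start of the episode above 0.03 m).
It also fails if it takes over 50 s, if anything falls off the work surface, if the arm or the gripper's body presses on something with over 40 N, if the wrist force passes 120 N, or if a joint passes its speed limit or range.

## Working session

There is one attempt and no reset: what is moved stays moved. The work goes in short steps, Python scripts to look and compute and a tool call to move; the robot and the scene stay as the last step left them, time stands still between calls to the robot, and variables do not carry over. Pictures are saved under pics/ and viewed, at most 10 in all, crops included, and the job is handed in when it is done.

Besides the shell and the picture viewer there is one more tool, called after "Emit:" as name(argument=value, ...) on one line, values as JSON. drive_tool: Moves the arm, as the interface text tells. Its arguments: {"type":"object","properties":{"angular":{"type":"array","items":{"type":"array","items":{"type":"number"}}},"delta_pos":{"type":"array","items":{"type":"array","items":{"type":"number"}}},"gripper":{"type":"array","items":{"type":"number"}},"squeeze":{"type":"number"}},"required":["angular","delta_pos","gripper"]}

```bash
mkdir -p pics
cat > h.py <<'E'
import numpy as np, cv2
from cell import telemetry, eyes, env, models
def ray(p,uv):
    K=np.array(p["mtx"]);R=np.array(p["orientation"])
    d=R@np.linalg.solve(K,[uv[0],uv[1],1.]);return np.array(p["origin"]),d
def at_z(p,uv,z):
    o,d=ray(p,uv);return o+d*(z-o[2])/d[2]
def save(p,n): cv2.imwrite(f"pics/{n}.png",p["pixels"][:,:,::-1])
E
python3 - <<'E'
from h import *
Z=dict(stand=.012,strap=.104,strap_pivot=.112,strap_tab=.119,lever=.14,lever_hinge=.118,lever_pad=.16,vessel_lid=.09,jar_mid=.0475,beaker_mid=.04,dish_mid=.014,orange_center=.035)
print(env.finger_overhang)
for n in ["top","side"]:
    p=eyes.read_camera(n);save(p,n+"0")
    print(n,np.array(p["origin"]).round(3),np.array(p["orientation"]).round(3).tolist(),p["mtx"][0][0])
    for k,z in Z.items():
        for d in models.search_frame(p,k)[:3]: print(k,round(d["p"],2),np.round(d["centre"]),at_z(p,d["centre"],z).round(3))
s=telemetry.get_obs();print(s)
E
```

```text
0.014
top [ 0.523 -0.033  1.053] [-177.463, 0.132, -89.083] 434.7798383134015Traceback (most recent call last):
  File "<stdin>", line 8, in <module>
  File "h.py", line 7, in at_z
    o,d=ray(p,uv);return o+d*(z-o[2])/d[2]
                                      ~^^^
IndexError: invalid index to scalar variable.
```

Orientation is RPY in degrees.

```bash
sed -i 's/R=np.array(p\["orientation"\])/R=Rot.from_euler("xyz",p["orientation"],degrees=True).as_matrix()/; 1a from scipy.spatial.transform import Rotation as Rot' h.py
python3 - <<'E'
from h import *
Z=dict(stand=.012,strap=.104,strap_pivot=.112,strap_tab=.119,lever=.14,lever_hinge=.118,lever_pad=.16,vessel_lid=.09,jar_mid=.0475,beaker_mid=.04,dish_mid=.014,orange_center=.035)
for n in ["top","side"]:
    p=eyes.read_camera(n);save(p,n+"1")
    print(n,np.array(p["origin"]).round(3),p["orientation"])
    for k,z in Z.items():
        for d in models.search_frame(p,k)[:3]: print(k,round(d["p"],2),np.round(d["centre"]),at_z(p,d["centre"],z).round(3))
s=telemetry.get_obs();print(s["tool_pos"],s["tool_rot"],s["force"],s["time_s"])
E
```

```text
top [ 0.523 -0.033  1.053] [-1.77463345e+02  1.31866210e-01 -8.90834814e+01]
stand 0.94 [323. 202.] [ 0.559 -0.05   0.012]
strap 0.71 [316. 224.] [ 0.508 -0.034  0.104]
strap_pivot 0.9 [321. 200.] [ 0.56  -0.045  0.112]
strap_pivot 0.55 [382. 172.] [ 0.624 -0.176  0.112]
strap_tab 0.59 [317. 224.] [ 0.509 -0.037  0.119]
lever 0.59 [385. 173.] [ 0.618 -0.178  0.14 ]
lever_hinge 0.76 [326. 204.] [ 0.552 -0.055  0.118]
lever_pad 0.71 [382. 173.] [ 0.615 -0.17   0.16 ]
vessel_lid 0.9 [414. 134.] [ 0.713 -0.25   0.09 ]
vessel_lid 0.75 [250. 190.] [0.581 0.114 0.09 ]
vessel_lid 0.71 [258. 252.] [0.445 0.093 0.09 ]
jar_mid 0.64 [358. 123.] [ 0.745 -0.129  0.048]
beaker_mid 0.92 [290. 127.] [0.734 0.029 0.04 ]
beaker_mid 0.63 [385. 172.] [ 0.63  -0.194  0.04 ]
dish_mid 0.68 [318. 225.] [ 0.504 -0.039  0.014]
dish_mid 0.66 [397. 211.] [ 0.541 -0.228  0.014]
dish_mid 0.58 [323. 201.] [ 0.561 -0.05   0.014]
orange_center 0.86 [411. 220.] [ 0.519 -0.257  0.035]
orange_center 0.64 [316. 223.] [ 0.508 -0.034  0.035]
side [ 0.111 -0.576  0.583] [-122.04052751    0.81692642  -40.92779526]
stand 0.68
[... 390 characters left out ...]
] [ 0.604 -0.165  0.14 ]
lever_hinge 0.56 [316. 249.] [ 0.486 -0.146  0.118]
lever_pad 0.93 [370. 219.] [ 0.584 -0.185  0.16 ]
lever_pad 0.38 [319. 253.] [ 0.446 -0.196  0.16 ]
vessel_lid 0.94 [237. 235.] [0.415 0.025 0.09 ]
vessel_lid 0.85 [330. 238.] [ 0.552 -0.113  0.09 ]
vessel_lid 0.78 [439. 255.] [ 0.669 -0.291  0.09 ]
jar_mid 0.62 [395. 222.] [ 0.744 -0.129  0.047]
beaker_mid 0.84 [345. 199.] [0.738 0.03  0.04 ]
beaker_mid 0.28 [370. 219.] [ 0.717 -0.074  0.04 ]
dish_mid 0.73 [367. 323.] [ 0.497 -0.269  0.014]
orange_center 0.67 [371. 306.] [ 0.518 -0.257  0.035]
[0.23616493 0.60559364 0.23657577] [1.79997434e+02 2.19534262e-03 1.58698878e+02] [ 0.34592381 -0.36371353 -0.1760444 ] 1.4
```

View pics/top1.png

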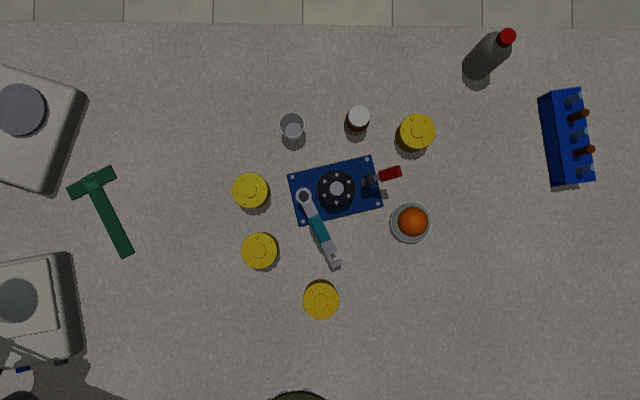

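View pics/side1.png

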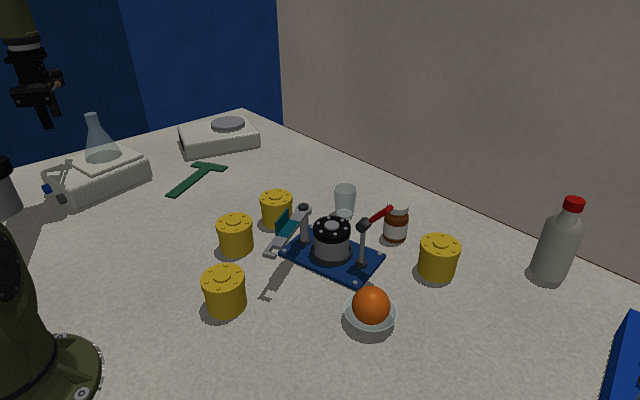

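The top view shows the pivot cap at about (304,196), the strap running to (337,266), the teal part at (318,230), the lid at (337,190), the lever hub at (370,183) and the pad at (391,173). The yellow pots are look-alikes. I'll zoom in for accuracy.

Run:
```python
from h import *
im=cv2.imread("pics/top1.png")[140:290,260:460]
cv2.imwrite("pics/crop1.png",cv2.resize(im,None,fx=4,fy=4,interpolation=cv2.INTER_CUBIC))
p=eyes.read_camera("top")
for n,uv,z in [("pivot",(304,196),.112),("lid",(337,190),.09),("hub",(370,183),.13),("end",(337,266),.104),("c1",(290,175),.012),("c2",(371,155),.012),("c3",(383,207),.012),("c4",(299,226),.012)]:
    print(n,at_z(p,uv,z).round(3))
```

```text
pivot [ 0.568 -0.008  0.112]
lid [ 0.584 -0.08   0.09 ]
hub [ 0.597 -0.148  0.13 ]
end [ 0.418 -0.082  0.104]
c1 [0.623 0.029 0.012]
c2 [ 0.674 -0.165  0.012]
c3 [ 0.55  -0.195  0.012]
c4 [0.501 0.006 0.012]
```

View pics/crop1.png

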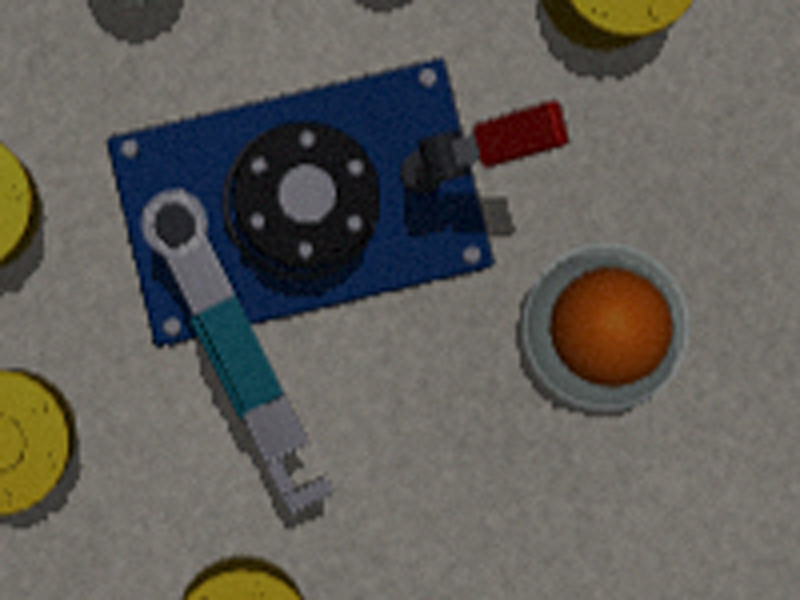

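The stand is turned about +14° and centred near (0.587,-0.081). The pivot is at (0.568,-0.008) and the strap angle is about 1.39 rad. I'll close the gripper, rise and go over.

Emit:
drive_tool(angular=[[0,0,0],[0,0,0],[0,0,0],[0,0,0],[0,0,0],[0,0,0],[0,0,0],[0,0,0],[0,0,0],[0,0,0],[0,0,0],[0,0,0],[0,0,0],[0,0,0],[0,0,0],[0,0,0]], delta_pos=[[0,0,-4],[0,0,-4],[-3.2,-3.4,0],[-3.2,-3.4,0],[-3.2,-3.4,0],[-3.2,-3.4,0],[-3.2,-3.4,0],[-3.2,-3.4,0],[-3.2,-3.4,0],[-3.2,-3.4,0],[-3.2,-3.4,0],[-3.2,-3.4,0],[-3.2,-3.4,0],[-3.2,-3.4,0],[-3.2,-3.4,0],[-3.2,-3.4,0]], gripper=[0,0,0,0,0,0,0,0,0,0,0,0,0,0,0,0], squeeze=40)

```text
time_s: 3.05
tool_pos: [0.481, -0.0026, 0.317]
tool_rot: [179.9, 0.1, 158.7]
force: [0.1, 0.5, -0.1]
grip_width: 0.0002
grasp_force: 0.0
```

Emit:
drive_tool(angular=[[0,0,0.147],[0,0,0.147],[0,0,0.147],[0,0,0.147],[0,0,0.147],[0,0,0.147],[0,0,0.147],[0,0,0.147],[0,0,0.147],[0,0,0.147],[0,0,0.147],[0,0,0.147],[0,0,0.147],[0,0,0.147],[0,0,0.147],[0,0,0.147],[0,0,0],[0,0,0]], delta_pos=[[0,0,0],[0,0,0],[0,0,0],[0,0,0],[0,0,0],[0,0,0],[0,0,0],[0,0,0],[0,0,0],[0,0,0],[0,0,0],[0,0,0],[0,0,0],[0,0,0],[0,0,0],[0,0,0],[0,0,0],[0,0,0]], gripper=[0,0,0,0,0,0,0,0,0,0,0,0,0,0,0,0,0,0])

```text
time_s: 4.85
tool_pos: [0.4806, -0.0007, 0.3167]
tool_rot: [-180.0, -0.0, 24.1]
force: [-0.4, 0.2, -0.3]
grip_width: 0.0003
grasp_force: 0.0
```

Emit:
drive_tool(angular=[[0,0,0],[0,0,0],[0,0,0],[0,0,0],[0,0,0],[0,0,0],[0,0,0],[0,0,0]], delta_pos=[[0,-1,4],[0,0,4],[0,0,4],[0,0,3],[0,0,2],[0,0,1.2],[0,0,1],[0,0,0]], gripper=[0,0,0,0,0,0,0,0])

```text
time_s: 5.65
tool_pos: [0.4762, 0.0085, 0.1239]
tool_rot: [-180.0, 0.1, 24.0]
force: [-0.5, -0.8, -0.1]
grip_width: 0.0007
grasp_force: 0.0
```

Run:
```python
from h import *
p=eyes.read_camera("side")
im=p["pixels"][150:300,200:400,::-1]
cv2.imwrite("pics/crop2.png",cv2.resize(im,None,fx=4,fy=4,interpolation=cv2.INTER_CUBIC))
```

```text
(no output)
```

View pics/crop2.png

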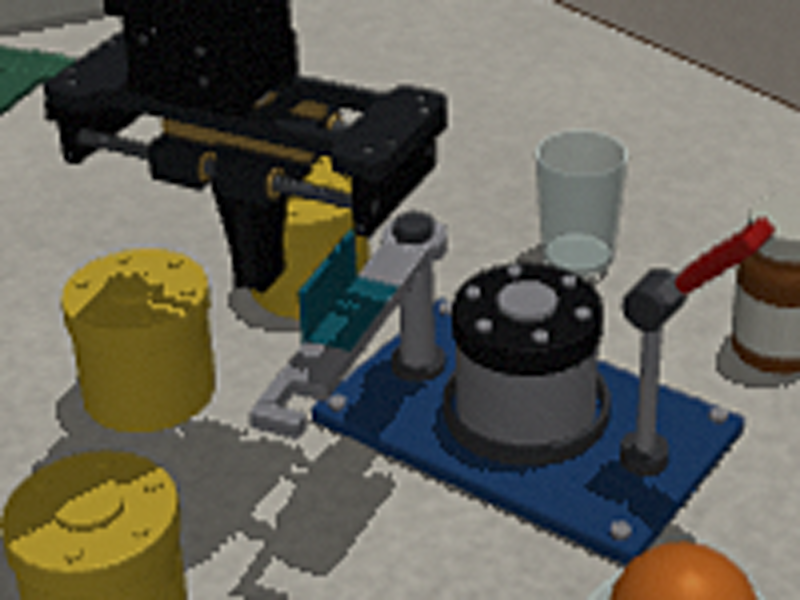

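The finger is behind the tab, clear. Now I'll make contact and swing in an arc.

Emit:
drive_tool(angular=[[0,0,0],[0,0,0],[0,0,0],[0,0,0],[0,0,-0.07],[0,0,-0.07],[0,0,-0.07],[0,0,-0.07],[0,0,-0.07],[0,0,-0.07],[0,0,-0.07],[0,0,-0.07],[0,0,-0.07],[0,0,-0.07],[0,0,-0.07],[0,0,-0.07],[0,0,0]], delta_pos=[[0,0.7,0],[0,0.7,0],[0,0.4,0],[0,0.4,0],[-0.19,0.55,0],[-0.19,0.55,0],[-0.19,0.55,0],[-0.19,0.55,0],[-0.19,0.55,0],[-0.19,0.55,0],[-0.19,0.55,0],[-0.19,0.55,0],[-0.19,0.55,0],[-0.19,0.55,0],[-0.19,0.55,0],[-0.19,0.55,0],[0,0,0]], gripper=[0,0,0,0,0,0,0,0,0,0,0,0,0,0,0,0,0])

```text
time_s: 7.4
tool_pos: [0.5166, -0.0725, 0.1247]
tool_rot: [180.0, 0.0, 72.0]
force: [-0.6, 0.3, -0.4]
grip_width: 0.0005
grasp_force: 0.0
```

Run:
```python
from h import *
p=eyes.read_camera("top")
im=p["pixels"][140:290,260:460,::-1]
cv2.imwrite("pics/crop3.png",cv2.resize(im,None,fx=4,fy=4,interpolation=cv2.INTER_CUBIC))
s=telemetry.get_obs();q=s["tool_pos"];print(q,s["force"],s["qpos"])
d=np.array(q[:2])-[.5685,-.008]
yw=np.radians(s["tool_rot"][2]);print("r in tool x,y:",d@[np.cos(yw),np.sin(yw)],d@[np.sin(yw),-np.cos(yw)])
```

```text
[ 0.5163827  -0.07241945  0.12459388] [-0.42234677  0.51282017 -0.61712018] [-20.09176591   7.98357319  27.16381003 110.09882738  -4.074397
  62.83948522  -9.3378676 ]
r in tool x,y: -0.07739534392633149 -0.02959796749754241
```

View pics/crop3.png

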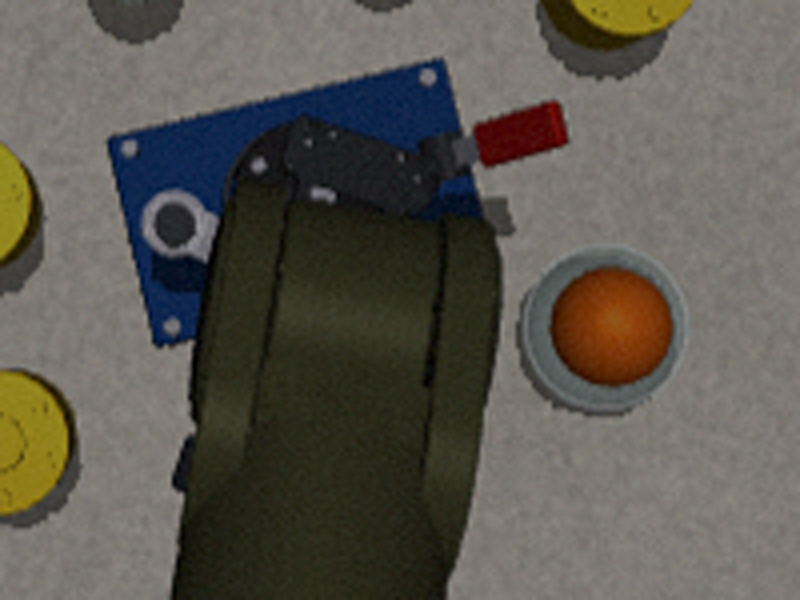

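The strap is turning with the tool: its stub now points right and down from the cap at (175,222). Continuing, slower towards the stop.

Emit:
drive_tool(angular=[[0,0,-0.07],[0,0,-0.07],[0,0,-0.07],[0,0,-0.07],[0,0,-0.07],[0,0,-0.07],[0,0,-0.035],[0,0,-0.035],[0,0,0]], delta_pos=[[-0.19,0.55,0],[-0.19,0.55,0],[-0.19,0.55,0],[-0.19,0.55,0],[-0.19,0.55,0],[-0.19,0.55,0],[-0.1,0.27,0],[-0.1,0.27,0],[0,0,0]], gripper=[0,0,0,0,0,0,0,0,0])

```text
time_s: 8.35
tool_pos: [0.5525, -0.0894, 0.1245]
tool_rot: [-180.0, 0.0, 100.1]
force: [-0.4, -0.2, -0.3]
grip_width: 0.0005
grasp_force: 0.3
```

Emit:
drive_tool(angular=[[0,0,0],[0,0,0],[0,0,0],[0,0,0]], delta_pos=[[0,0.2,0],[0,0.2,0],[0,0.1,0],[0,0,0]], gripper=[0,0,0,0])

```text
time_s: 8.75
tool_pos: [0.5578, -0.0883, 0.1245]
tool_rot: [180.0, 0.0, 100.1]
force: [-0.8, -1.3, 0.1]
grip_width: 0.0007
grasp_force: 0.6
```

Emit:
drive_tool(angular=[[0,0,-0.035],[0,0,-0.035],[0,0,0],[0,0,0]], delta_pos=[[0,0.1,0],[0,0.1,0],[0,0.1,0],[0,0,0]], gripper=[0,0,0,0])

```text
time_s: 9.15
tool_pos: [0.5607, -0.0876, 0.1246]
tool_rot: [180.0, 0.0, 104.1]
force: [-1.1, -1.0, 0.6]
grip_width: 0.0008
grasp_force: 0.7
```

Emit:
drive_tool(angular=[[0,0,0],[0,0,0],[0,0,0]], delta_pos=[[0,0.1,0],[0,0.1,0],[0,0,0]], gripper=[0,0,0])

```text
time_s: 9.45
tool_pos: [0.5627, -0.087, 0.1246]
tool_rot: [180.0, -0.0, 104.1]
force: [-2.3, -2.1, -0.4]
grip_width: 0.0003
grasp_force: 0.7
```

Emit:
drive_tool(angular=[[0,0,0],[0,0,0],[0,0,0]], delta_pos=[[0,0.1,0],[0,0.1,0],[0,0,0]], gripper=[0,0,0])

```text
time_s: 9.75
tool_pos: [0.5646, -0.0865, 0.1246]
tool_rot: [180.0, 0.0, 104.2]
force: [-0.8, -1.4, 0.2]
grip_width: 0.0008
grasp_force: 0.7
```

Emit:
drive_tool(angular=[[0,0,0],[0,0,0],[0,0,0]], delta_pos=[[0,0.1,0],[0,0.1,0],[0,0,0]], gripper=[0,0,0])

```text
time_s: 10.05
tool_pos: [0.5653, -0.0865, 0.1245]
tool_rot: [-179.9, -0.0, 104.1]
force: [-5.3, -2.9, 3.5]
grip_width: 0.0002
grasp_force: 3.0
```

Run:
```python
from h import *
p=eyes.read_camera("side")
im=p["pixels"][150:300,230:430,::-1]
cv2.imwrite("pics/crop4.png",cv2.resize(im,None,fx=4,fy=4,interpolation=cv2.INTER_CUBIC))
s=telemetry.get_obs();print(s["tool_pos"],s["force"])
```

```text
[ 0.56534069 -0.08646241  0.12451286] [-5.27570319 -2.74424815  2.52163371]
```

View pics/crop4.png

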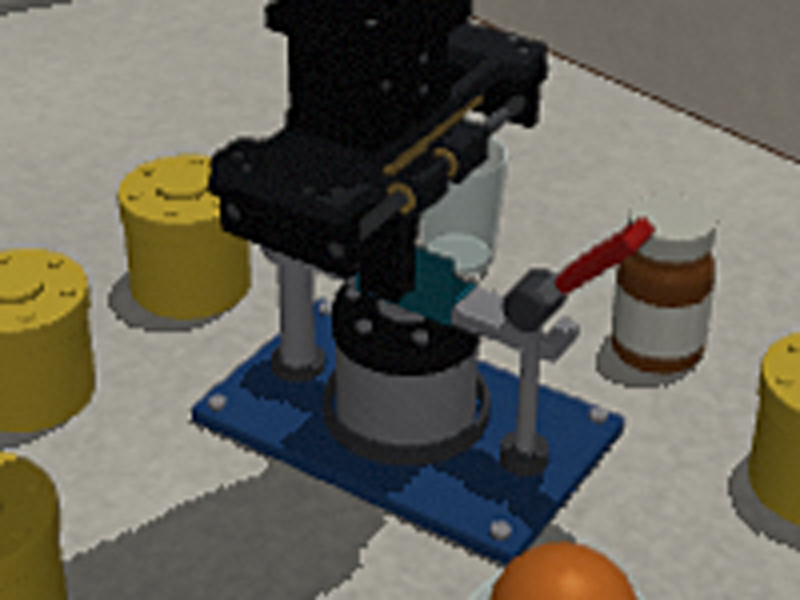

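The strap's notch is round the stud at about (530,330) and the force has jumped, so it is at the stop. One more small press, then back off and up.

Emit:
drive_tool(angular=[[0,0,0],[0,0,0],[0,0,0],[0,0,0]], delta_pos=[[0,0.1,0],[0,0.1,0],[0,0,0],[0,0,0]], gripper=[0,0,0,0])

```text
time_s: 10.5
tool_pos: [0.5655, -0.0865, 0.1244]
tool_rot: [-179.6, -0.1, 104.1]
force: [-10.2, -2.3, 6.1]
grip_width: 0.0007
grasp_force: 5.8
```

Emit:
drive_tool(angular=[[0,0,0],[0,0,0],[0,0,0],[0,0,0],[0,0,0],[0,0,0],[0,0,0],[0,0,0],[0,0,0]], delta_pos=[[0,-1,0],[0,-1,0],[0,0,-3],[0,0,-4],[0,0,-4],[0,0,-4],[0,0,0],[0,0,0],[0,0,0]], gripper=[0,0,0,0,0,0,0,0,0])

```text
time_s: 11.4
tool_pos: [0.5482, -0.09, 0.2733]
tool_rot: [-179.9, -0.1, 104.2]
force: [-0.1, -0.1, -0.1]
grip_width: 0.0006
grasp_force: 0.0
```

Run:
```python
from h import *
p=eyes.read_camera("side")
for d in models.search_frame(p,"lever_pad")[:2]: print(d,at_z(p,d["centre"],.160))
s=telemetry.get_obs();print(s["tool_pos"],s["tool_rot"],s["force"])
# expected from stand estimate
c=np.array([.587,-.081]);y=np.array([-.2455,.969]);h=c-.075*y
for a in (50,0):
    a=np.radians(a);print("pad",h-y*(.055*np.cos(a)-.005*np.sin(a)),.118+.055*np.sin(a)+.005*np.cos(a))
```

```text
{'centre': [368.2, 218.9], 'p': 0.75} [ 0.58166323 -0.18353882  0.16      ]
{'centre': [372.8, 325.2], 'p': 0.67} [ 0.40126072 -0.35550051  0.16      ]
[ 0.54814421 -0.09017175  0.27295509] [-1.79867351e+02 -5.32390523e-02  1.04166236e+02] [-0.34850202 -0.15508442 -0.48966929]
pad [ 0.61315142 -0.18422088] 0.16334638241997648
pad [ 0.618915 -0.20697 ] 0.123
```

Emit:
drive_tool(angular=[[0,0,0],[0,0,0],[0,0,0],[0,0,0],[0,0,0],[0,0,0],[0,0,0],[0,0,0],[0,0,0]], delta_pos=[[-3.15,1,0],[-3.15,1,0],[-3.15,1,0],[-3.15,1,0],[0,0,0],[0,0,3],[0,0,2],[0,0,1],[0,0,0]], gripper=[0,0,0,0,0,0,0,0,0])

```text
time_s: 12.4
tool_pos: [0.6174, -0.2017, 0.2123]
tool_rot: [-179.8, -0.1, 104.2]
force: [-0.3, -0.5, 0.5]
grip_width: 0.0003
grasp_force: 0.0
```

Run:
```python
from h import *
p=eyes.read_camera("side")
im=p["pixels"][150:300,270:470,::-1]
cv2.imwrite("pics/crop5.png",cv2.resize(im,None,fx=4,fy=4,interpolation=cv2.INTER_CUBIC))
```

```text
(no output)
```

View pics/crop5.png

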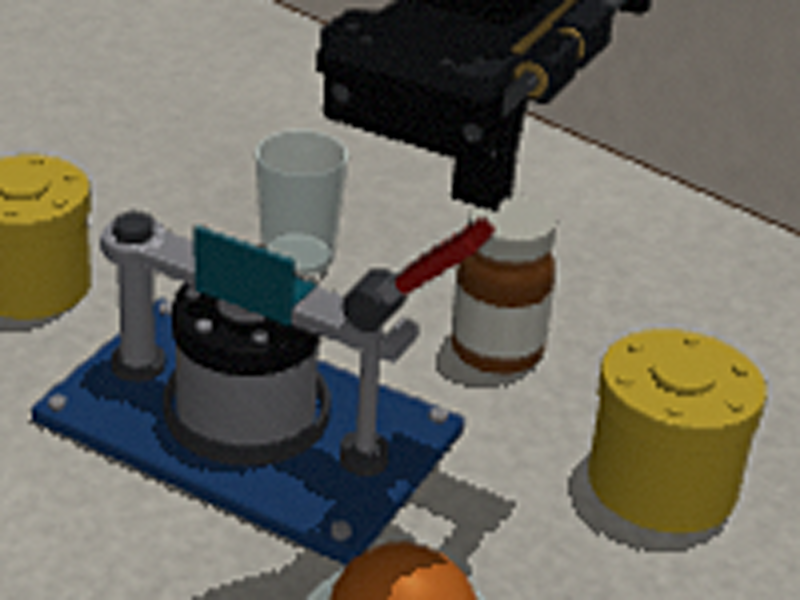

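The strap is across, and the fingertips sit right above the red pad's end at (490,225). Pressing down.

Emit:
drive_tool(angular=[[0,0,0],[0,0,0],[0,0,0],[0,0,0],[0,0,0],[0,0,0],[0,0,0],[0,0,0],[0,0,0],[0,0,0],[0,0,0],[0,0,0],[0,0,0],[0,0,0],[0,0,0]], delta_pos=[[0,0,0.5],[0,0,0.5],[0,0,0.5],[0,0,0.5],[0,0,0.5],[0,0,0.5],[0,0,0.5],[0,0,0.5],[0,0,0.5],[0,0,0.5],[0,0,0.5],[0,0,0.5],[0,0,0.5],[0,0,0.5],[0,0,0]], gripper=[0,0,0,0,0,0,0,0,0,0,0,0,0,0,0])

```text
time_s: 13.95
tool_pos: [0.618, -0.2024, 0.1433]
tool_rot: [-179.9, -0.1, 104.2]
force: [0.1, -1.4, 0.8]
grip_width: 0.0005
grasp_force: 0.1
```

Emit:
drive_tool(angular=[[0,0,0],[0,0,0],[0,0,0],[0,0,0]], delta_pos=[[0,0,0.2],[0,0,0.2],[0,0,0.1],[0,0,0]], gripper=[0,0,0,0])

```text
time_s: 14.35
tool_pos: [0.6182, -0.2028, 0.1392]
tool_rot: [-180.0, -0.0, 104.1]
force: [-0.2, -0.7, 1.8]
grip_width: 0.0002
grasp_force: 0.7
```

Emit:
drive_tool(angular=[[0,0,0],[0,0,0],[0,0,0],[0,0,0]], delta_pos=[[0,0,0.1],[0,0,0.1],[0,0,0.1],[0,0,0]], gripper=[0,0,0,0])

```text
time_s: 14.75
tool_pos: [0.6183, -0.2031, 0.1374]
tool_rot: [-180.0, -0.0, 104.1]
force: [-3.8, -0.1, 7.3]
grip_width: 0.0004
grasp_force: 3.5
```

Emit:
drive_tool(angular=[[0,0,0],[0,0,0],[0,0,0]], delta_pos=[[0,0,0.1],[0,0,0.05],[0,0,0]], gripper=[0,0,0])

```text
time_s: 15.05
tool_pos: [0.6183, -0.203, 0.1372]
tool_rot: [180.0, -0.0, 104.1]
force: [-5.5, 0.6, 13.1]
grip_width: 0.0003
grasp_force: 6.4
```

The lever is at its stop: z is stalled at the expected 0.137 and force is rising. Retreat straight up and check.

Emit:
drive_tool(angular=[[0,0,0],[0,0,0],[0,0,0],[0,0,0],[0,0,0],[0,0,0],[0,0,0],[0,0,0],[0,0,0]], delta_pos=[[0,0,0],[0,0,-0.5],[0,0,-2],[0,0,-4],[0,0,-4],[0,0,-4],[0,0,-2],[0,0,0],[0,0,0]], gripper=[0,0,0,0,0,0,0,0,0])

```text
time_s: 15.95
tool_pos: [0.6186, -0.2022, 0.2992]
tool_rot: [-180.0, -0.1, 104.2]
force: [-0.2, 0.7, -0.8]
grip_width: 0.0006
grasp_force: 0.0
```

Run:
```python
from h import *
p=eyes.read_camera("side")
im=p["pixels"][150:300,270:470,::-1]
cv2.imwrite("pics/crop6.png",cv2.resize(im,None,fx=4,fy=4,interpolation=cv2.INTER_CUBIC))
```

```text
(no output)
```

View pics/crop6.png

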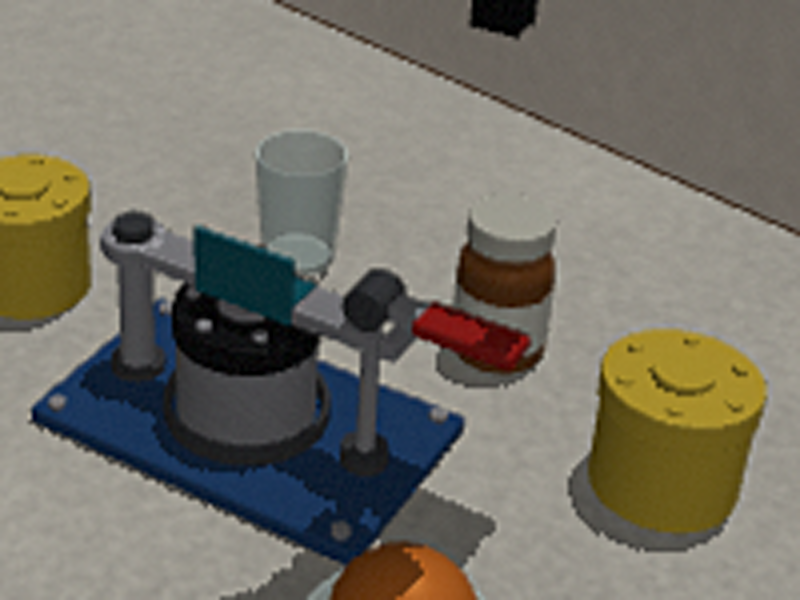

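The red lever lies level at (470,335), the strap is across, the vessel and bystanders are unmoved, and the gripper is clear.

```bash
python3 -c "
from cell import env
print(env.sign_off())"
```

```text
the job is handed in; nothing more can be done
None
```

The strap lies across the lid against the stud, the red lever was then pushed fully down, and the job is handed in at about 16 s; the last picture shows the vessel and nearby items unmoved and the arm clear, but the hand-in returned no verdict.

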